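# Set out doming punches in order of use beside the dapping block

### The job

Set the four steel doming punches out on the wooden rest, ready for doming copper: one standing upright in the middle of each cork pad, the punch with the biggest head on the pad next to the dapping block and each next one smaller, down to the smallest at the far end. Do not let any punch fall over.

Things in the scene. Friction and masses are not known exactly. Their poses are not given: they have to be found in the camera images.
- punch_45: biggest of the four steel doming punches, standing upright on its flat end: a round plain steel pin with a domed head up, 45 mm across the head, 82 mm tall in all, flat foot 26 mm across, about 500 g. The straight-sided band of the head, where it is gripped, lies 45.5 to 59.5 mm above the foot. Origin: centre of the foot; z up along the pin
- punch_35: second biggest of the four steel doming punches, standing upright on its flat end: a round plain steel pin with a domed head up, 35 mm across the head, 74 mm tall in all, flat foot 22 mm across, about 280 g. The straight-sided band of the head, where it is gripped, lies 42.5 to 56.5 mm above the foot. Origin: centre of the foot; z up along the pin
- punch_25: third biggest of the four steel doming punches, standing upright on its flat end: a round plain steel pin with a domed head up, 25 mm across the head, 66 mm tall in all, flat foot 18 mm across, about 140 g. The straight-sided band of the head, where it is gripped, lies 39.5 to 53.5 mm above the foot. Origin: centre of the foot; z up along the pin
- punch_16: smallest of the four steel doming punches, standing upright on its flat end: a round plain steel pin with a domed head up, 16 mm across the head, 60 mm tall in all, flat foot 14 mm across, about 60 g. The straight-sided band of the head, where it is gripped, lies 38 to 52 mm above the foot. Origin: centre of the foot; z up along the pin
- rest: the wooden rest, fixed: a pale flat board 300 mm long, 76 mm wide, 16 mm high, lying crosswise in front of the robot, with a row of four round cork pads along its length. Origin: centre of its underside; its y axis runs along the row, x across it
- pad_a: one of the four identical round cork pads let into the wooden rest, fixed, 52 mm across, its top 18 mm above the table and 2 mm proud of the wood; the pads are 72 mm apart, centre to centre, along the rest's y axis (at -108, -36, 36 and 108 mm). Which letter is where in the row changes from start to start. Origin: on the pad's axis, 8 mm below its top
- pad_b: one of the four identical round cork pads let into the wooden rest, fixed, 52 mm across, its top 18 mm above the table and 2 mm proud of the wood; the pads are 72 mm apart, centre to centre, along the rest's y axis (at -108, -36, 36 and 108 mm). Which letter is where in the row changes from start to start. Origin: on the pad's axis, 8 mm below its top
- pad_c: one of the four identical round cork pads let into the wooden rest, fixed, 52 mm across, its top 18 mm above the table and 2 mm proud of the wood; the pads are 72 mm apart, centre to centre, along the rest's y axis (at -108, -36, 36 and 108 mm). Which letter is where in the row changes from start to start. Origin: on the pad's axis, 8 mm below its top
- pad_d: one of the four identical round cork pads let into the wooden rest, fixed, 52 mm across, its top 18 mm above the table and 2 mm proud of the wood; the pads are 72 mm apart, centre to centre, along the rest's y axis (at -108, -36, 36 and 108 mm). Which letter is where in the row changes from start to start. Origin: on the pad's axis, 8 mm below its top
- dapping_block: the dapping block, fixed: a 64 mm steel cube with round bowl-shaped hollows of several sizes in its faces. It stands in line with the row just beyond one end of the rest, 215 mm from the rest's centre; which end changes. (A small horned anvil on a wooden foot, 58 mm high, stands beyond the other end.) Origin: centre of its underside
There are look-alikes about, which are no part of the job. What is shaped like the punch_45 but pink is not meant. What is shaped like the punch_25 but purple is not meant.

How it is judged (in metres and radians):
At the end, for the whole second after the job is handed in: Each punch stands upright (within 0.12 rad) and still on a cork pad, its axis within 12 mm of the pad's centre both along and across the row; counted from the pad next to the dapping block the order is 45, 35, 25, 16 mm (((y of dapping_block in the frame of rest above 0 m and y of punch_45 in the frame of rest between 0.096 and 0.12 m and y of punch_35 in the frame of rest between 0.024 and 0.048 m and y of punch_25 in the frame of rest between -0.048 and -0.024 m and y of punch_16 in the frame of rest between -0.12 and -0.096 m) or (y of dapping_block in the frame of rest below 0 m and y of punch_45 in the frame of rest between -0.12 and -0.096 m and y of punch_35 in the frame of rest between -0.048 and -0.024 m and y of punch_25 in the frame of rest between 0.024 and 0.048 m and y of punch_16 in the frame of rest between 0.096 and 0.12 m)) and x of punch_45 in the frame of rest between -0.012 and 0.012 m and height (world z) of punch_45 between 0.014 and 0.024 m and angle between each of punch_45, punch_35, punch_25, punch_16's own z axis and vertical below 0.12 rad and linear speed of each of punch_45, punch_35, punch_25, punch_16 below 0.02 m/s and x of punch_35 in the frame of rest between -0.012 and 0.012 m and height (world z) of punch_35 between 0.014 and 0.024 m and x of punch_25 in the frame of rest between -0.012 and 0.012 m and height (world z) of punch_25 between 0.014 and 0.024 m and x of punch_16 in the frame of rest between -0.012 and 0.012 m and height (world z) of punch_16 between 0.014 and 0.024 m); the robot touches nothing.
It fails at once if a punch falls over (leans more than 0.7 rad) (angle between any of punch_45, punch_35, punch_25, punch_16's own z axis and vertical above 0.7 rad).
It also fails if it takes over 88 s, if anything falls off the work surface, if the arm or the gripper's body presses on something with over 40 N, if the wrist force passes 120 N, or if a joint passes its speed limit or range.

### The arm

A 6-joint arm with a two-finger parallel gripper is mounted at the origin on the work surface. World frame = base frame: x ahead of the robot, y to its left, z up, the work surface at z = 0. Lengths are in mm, angles in rad, forces in N, time in s.
With the tool pointing down it reaches from about 350 to 950 mm from the base axis. Payload 17.4 kg.
Tool frame: the origin (TCP) lies midway between the tips of the shut fingers; the grasp point (between the pads) lies 19 mm behind it; z points along the fingers, y is the line along which they close (so a half turn about z gives the same grasp; the last joint's range is limited). The gripper opens to 93 mm and grips with 3 to 60 N. Pads are 15 mm wide; open, the fingers measure 128 mm over their backs; the gripper's body (75 mm by 188 mm) begins 65 mm behind the grasp point.
Start: joints at [1.249, 0.116, 1.442, -0, 1.584, -0.038], TCP at [189.012, 648.002, 218.646] pointing down, gripper open.
Joint ranges: [-2.83, 2.83], [-0.83, 2.19], [0.07, 2.5], [-1.14, 4.28], [0.01, 3], [-2.97, 2.97]. Speed limits (rad/s): [1.89, 1.89, 2.22, 3.14, 3.14, 3.14].

### API

Orientations are given as a 3x3 rotation matrix whose columns are the frame's x, y, z axes.
In Python, from plant import robot gives the robot as it stands. The module is installed in compiled form; this text tells all that it offers.
- The arm moves only by the shell command python3 -m crank 'ROWS' [OPENING] [FORCE]. ROWS is JSON, a list of rows, each a list of 2 entries, a list of its own where there are three numbers: the shift along the world's x, y, z scaled (see below), then the turn about the world's z scaled (see below). A call has 1 to 20 rows; each row shifts and turns the commanded pose from where the row before left it; what a row does not reach is not made up. The controller multiplies each number of a shift by 100 mm and each number of a turn by 60 degrees. A row lasts 1/10 s, in which the tool goes at most 50 mm and 8.59 degrees, less where a joint would pass 70% of its speed; a pose out of reach is approached as far as the arm can. A call with a number of a shift or a turn outside -1 to 1 is refused whole. A call with a gripper value outside its range is refused whole. OPENING is the finger opening in mm, from 0 to 93, set as the call begins (- or left out, the last holds). The fingers move at their own pace and stop on an object; FORCE is the grip in N (left out, the last holds). Time passes only in rows, so rows that do not move let the fingers close. It gives the time, the measured TCP pose, the force, the opening and the grip force at its end, in the units of the state.
- robot.get_state(): the state, without advancing time (a new reading comes with each control period).
- robot.snapshot(name): name is "scene" or "top" or "wrist"; returns the picture (400x640x3 uint8, blue, green, red); there is no depth.
- robot.camera_model(name): a dict with "fx", "fy", "cx", "cy" (pixels), "xyz" and "orientation" of the camera in the world. Camera axes: x right, y up, looking along -z (the intrinsics and any distortion apply to the point x, -y, -z); pixel columns grow to the right and rows downward; lengths in mm; the calibration is good to about 2 mm. A picture is of the moment at which its call begins: read the wrist's pose just before it. camera_model takes no time and is no camera call; for the wrist camera it gives the pose at the moment of the call.
- robot.hand_in(): hands the job in; it is judged then, once.
The state is a dict: "clock": time; "q": joint angles; "dq": joint speeds; "tau": joint torques, N m; "tcp_pos": TCP position; "tool_rot": TCP orientation; "contact_force": force on the tool from outside, world axes, zero at the start; "moment": the same for the moment, N m; "grip_width": finger opening in mm; "finger_force": force on a finger pad.
Only numpy, scipy, OpenCV 4.12 (cv2) and the standard library are available. Lean on these libraries where they do the work, as an engineer would, in place of code of your own. Each camera call takes 0.05 s, during which the arm holds its last target. There are 200 camera calls.

## Working session

There is one attempt and no reset: what is moved stays moved. The work goes in short steps, Python scripts to look and compute and a shell command to move; the robot and the scene stay as the last step left them, time stands still between calls to the robot, and variables do not carry over. Pictures are saved under pics/ and viewed, at most 14 in all, crops included, and the job is handed in when it is done.

```bash
mkdir -p pics; python3 - <<'E'
from plant import robot
import cv2
for n in("top","scene"):
    cv2.imwrite(f"pics/{n}0.png",robot.snapshot(n)); print(n,robot.camera_model(n))
s=robot.get_state();print(s["clock"],s["tcp_pos"],s["tool_rot"],s["grip_width"])
E
```

```text
top {'fx': 509.32811141189995, 'fy': 509.32811141189995, 'cx': 315.943435436294, 'cy': 201.9480574761973, 'xyz': array([ 328.16692566,    1.86599779, 1486.78364677]), 'orientation': array([[ 0.00535315,  0.98617985, -0.1655918 ],
       [-0.99971733,  0.00144185, -0.02373134],
       [-0.02316461,  0.16567203,  0.98590881]])}
scene {'fx': 480.168613497502, 'fy': 480.168613497502, 'cx': 322.63778973055275, 'cy': 202.78341434731755, 'xyz': array([1070.29016175,  772.73426421,  680.0366665 ]), 'orientation': array([[-0.83780988, -0.31415528,  0.44652106],
       [ 0.54595194, -0.48706598,  0.68169143],
       [ 0.00332826,  0.81490686,  0.57958238]])}
0.1 [188.9638024  647.80409949 217.96057566] [[-9.60005816e-01  2.79979846e-01 -3.46310935e-04]
 [ 2.79980057e-01  9.60005250e-01 -1.04260088e-03]
 [ 4.05530831e-05 -1.09786306e-03 -9.99999397e-01]] 93.2744138525968
```

View pics/top0.png

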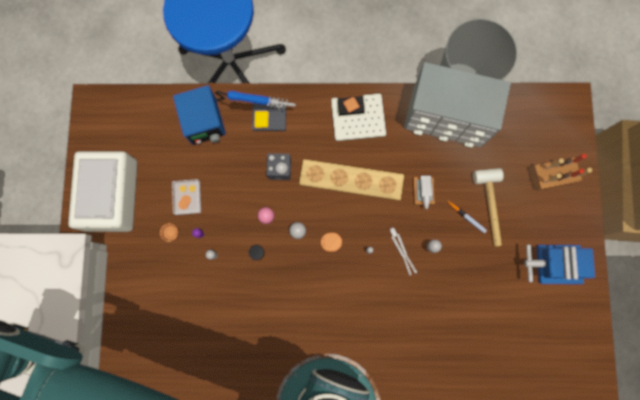

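View pics/scene0.png

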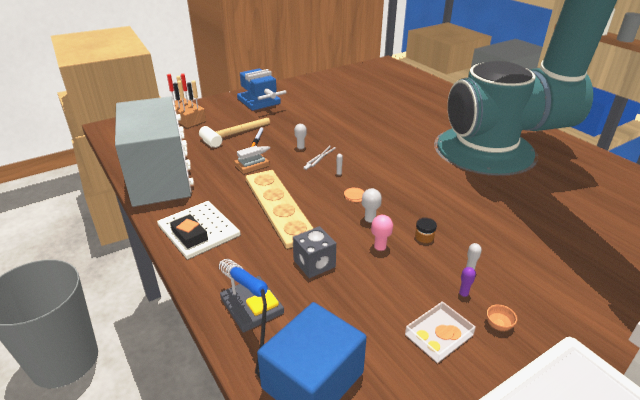

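The dapping block is at top (279,166), the +y end of the rest, with the pads at about (316,174), (339,178), (363,182) and (387,185). Punch candidates in the top view:
- Steel: (297,230), (433,246), (210,255), (370,250). By size these are 45, 35, 25 and 16.
- Look-alikes to leave alone: pink (266,215) and purple (197,233).

I'll confirm with one enlarged crop and measure.

```bash
cat > h.py <<'E'
import numpy as np,cv2
from plant import robot
def ray(m,u,v):
    d=np.array([(u-m["cx"])/m["fx"],-(v-m["cy"])/m["fy"],-1.]);return m["orientation"]@d
def onz(m,u,v,z):
    d=ray(m,u,v);return m["xyz"]+d*(z-m["xyz"][2])/d[2]
def proj(m,p):
    c=m["orientation"].T@(np.array(p)-m["xyz"]);return m["cx"]+m["fx"]*c[0]/-c[2],m["cy"]-m["fy"]*c[1]/-c[2]
def blobs(mask,amin):
    n,l,s,c=cv2.connectedComponentsWithStats(mask.astype(np.uint8));return [(c[i].round(1),s[i].tolist()) for i in range(1,n) if s[i][4]>=amin]
E
python3 - <<'E'
from h import *
im=cv2.imread("pics/top0.png");m=robot.camera_model("top")
hsv=cv2.cvtColor(im,cv2.COLOR_BGR2HSV)
g=(hsv[...,1]<70)&(hsv[...,2]>70)
g[:,:190]=0;g[:, 450:]=0;g[:200]=0;g[270:]=0
for c,s in blobs(g,8): print(c,s,onz(m,*c,55)[:2].round(1))
w=((hsv[...,0]>10)&(hsv[...,0]<30)&(hsv[...,2]>140)&(hsv[...,1]>60))
w[:150]=0;w[205:]=0;w[:,:290]=0;w[:,410:]=0
w=cv2.morphologyEx(w.astype(np.uint8),cv2.MORPH_CLOSE,np.ones((9,9)))
for c,s in blobs(w,300):
    print(c,s)
ct=max(cv2.findContours(w,0,2)[0],key=cv2.contourArea)
r=cv2.minAreaRect(ct);b=cv2.boxPoints(r);P=np.array([onz(m,*p,16)[:2] for p in b]);print(r,P.round(1),P.mean(0).round(1))
cv2.imwrite("pics/crop.png",cv2.resize(im[145:275,185:445],None,fx=3,fy=3,interpolation=2))
E
```

```text
[195.  206.4] [190, 200, 11, 14, 145] [555.2 382.6]
[425.8 202.9] [419, 200, 13, 9, 53] [ 566.4 -275.3]
[297.1 230.2] [289, 222, 17, 17, 219] [487.6  89.2]
[401.  248.4] [390, 228, 26, 42, 306] [ 437.2 -202.4]
[434.1 245.8] [427, 240, 15, 13, 146] [ 444.8 -294.7]
[369.2 249.7] [366, 247, 7, 7, 36] [ 433.3 -113.6]
[210.7 254.3] [206, 250, 11, 10, 85] [418.7 332. ]
[351.6 179.1] [299, 159, 106, 42, 2822]
((351.46832275390625, 179.16183471679688), (103.78190612792969, 27.445432662963867), 8.686354637145996) [[ 626.1   90.2]
 [ 708.4   78.7]
 [ 660.7 -224.1]
 [ 579.7 -210.1]] [643.7 -66.3]
```

View pics/crop.png

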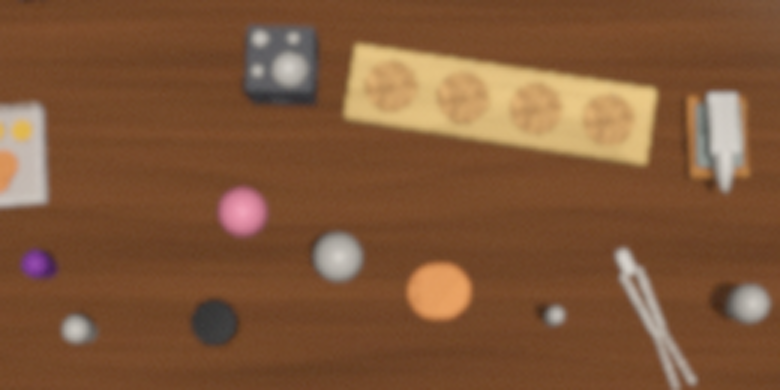

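The crop confirms it. Steel heads by diameter are 17 px (punch_45), about 13–14 px (punch_35), about 10 px (punch_25) and 7 px (punch_16), while the pink and purple ones are clearly decoys. Next I'll go above punch_45 with the fingers closing across the row.

```bash
python3 -m crank '[[[0.23,-0.43,0],-0.106],[[0.23,-0.43,0],-0.106],[[0.23,-0.43,0],-0.106],[[0.23,-0.43,0],-0.106],[[0.23,-0.43,0],-0.106],[[0.23,-0.43,0],-0.106],[[0.23,-0.43,0],-0.106],[[0.23,-0.43,0],-0.106],[[0.23,-0.43,0],-0.106],[[0.23,-0.43,0],-0.106],[[0.23,-0.43,0],-0.106],[[0.23,-0.43,0],-0.106],[[0.23,-0.43,0],-0.106],[[0,0,0],0],[[0,0,0],0],[[0,0,0],0]]' 93 30
python3 - <<'E'
from h import *
s=robot.get_state();m=robot.camera_model("wrist");im=robot.snapshot("wrist");cv2.imwrite("pics/w1.png",im)
print(s["tcp_pos"],s["tool_rot"].round(3),m)
print(proj(m,[487.6,89.2,59]),onz(m,320,200,0))
E
```

```text
clock: 1.7
tcp_pos: [487.6, 89.7, 218.5]
tool_rot: [[0.154, 0.988, -0.0], [0.988, -0.154, 0.0], [0.0, -0.0, -1.0]]
contact_force: [0.6, 0.3, 0.8]
grip_width: 93.1
finger_force: 0.0
[487.62308837  89.71342491 218.47627579] [[ 0.154  0.988 -0.   ]
 [ 0.988 -0.154  0.   ]
 [ 0.    -0.    -1.   ]] {'fx': 344.32372166133655, 'fy': 344.32372166133655, 'cx': 319.26491121463084, 'cy': 205.53453766588302, 'xyz': array([499.88568907, 165.79152339, 383.91536083]), 'orientation': array([[ 9.88017728e-01,  1.48039453e-01,  4.36496208e-02],
       [-1.54338823e-01,  9.48963580e-01,  2.75041182e-01],
       [-7.04954090e-04, -2.78482395e-01,  9.60441075e-01]])}
(np.float64(319.17370500505854), np.float64(189.04208937686133)) [484.30465887  62.29778486   0.        ]
```

View pics/w1.png

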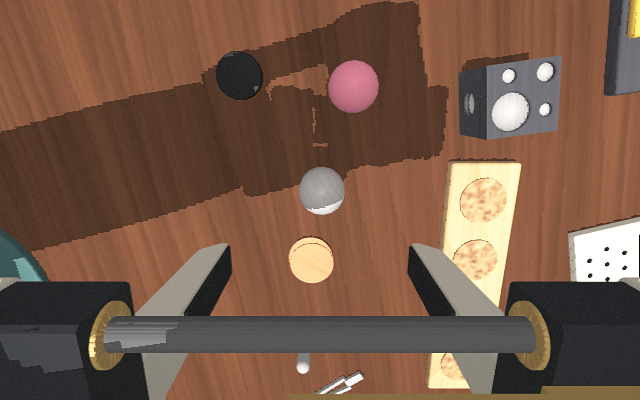

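The wrist view has punch_45 at about (322,190), with pads at (483,200) and (475,260). I'll cross-check these numbers.

```bash
python3 - <<'E'
from h import *
m=robot.camera_model("wrist")
print(onz(m,322,190,59),onz(m,483,200,18),onz(m,475,260,18))
im=cv2.imread("pics/w1.png");h=cv2.cvtColor(im,cv2.COLOR_BGR2HSV)
g=(h[...,1]<40)&(h[...,2]>70);g[:,:295]=0;g[:,350:]=0;g[:160]=0;g[225:]=0
for c,s in blobs(g,100):print(c,s,onz(m,s[0]+s[2]/2-.5,s[1]+s[3]/2-.5,59))
w=(h[...,0]>10)&(h[...,0]<35)&(h[...,2]>150);sub=im[155:300,440:525].copy()
cv2.imwrite("pics/padcrop.png",cv2.resize(sub,None,fx=4,fy=4))
# pad: saturated darker than wood
print(h[165,480],h[200,483],h[190,475])
E
```

```text
[490.139957    88.10746572  59.        ] [662.43342524  39.84054329  18.        ] [651.61614875 -31.45692305  18.        ]
[321.4 190.3] [299, 167, 46, 48, 1710] [489.58488317  87.68904427  59.        ]
[ 26  62 255] [ 14 115 228] [ 21  82 254]
```

View pics/padcrop.png

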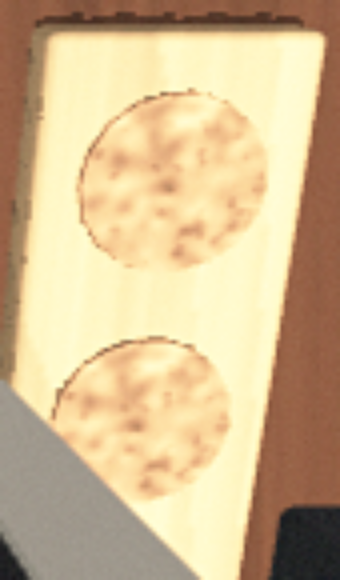

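```bash
python3 -m crank '[[[0.014,-0.012,-0.4],0],[[0,0,-0.4],0],[[0,0,-0.4],0],[[0,0,-0.35],0],[[0,0,-0.2],0],[[0,0,-0.1],0],[[0,0,0],0],[[0,0,0],0]]' 93 30
python3 -m crank '[[[0,0,0],0],[[0,0,0],0],[[0,0,0],0],[[0,0,0],0],[[0,0,0],0],[[0,0,0],0],[[0,0,0],0],[[0,0,0],0],[[0,0,0],0],[[0,0,0],0]]' 30 30
```

```text
clock: 2.55
tcp_pos: [489.8, 88.4, 34.8]
tool_rot: [[0.154, 0.988, 0.001], [0.988, -0.154, 0.0], [0.0, 0.001, -1.0]]
contact_force: [-1.1, -0.0, -0.1]
grip_width: 92.8
finger_force: 0.0
clock: 3.55
tcp_pos: [489.4, 87.8, 33.7]
tool_rot: [[0.155, 0.988, -0.0], [0.988, -0.155, -0.0], [-0.0, -0.0, -1.0]]
contact_force: [-1.5, -0.1, 0.5]
grip_width: 44.1
finger_force: 30.0
```

```bash
python3 -m crank '[[[0,0,0.1],0],[[0,0,0.3],0],[[0,0,0.4],0],[[0,0,0.3],0],[[0,0,0.2],0],[[0.27,-0.08,0],0],[[0.29,-0.08,0],0],[[0.29,-0.08,0],0],[[0.29,-0.08,0],0],[[0.29,-0.08,0],0],[[0.29,-0.08,0],0],[[0,0,0],0],[[0,0,-0.3],0],[[0,0,-0.3],0],[[0,0,-0.25],0],[[0,0,-0.15],0],[[0,0,-0.05],0],[[0,0,0],0],[[0,0,0],0],[[0,0,0],0]]' - 40
python3 - <<'E'
from h import *
s=robot.get_state();m=robot.camera_model("wrist");im=robot.snapshot("wrist");cv2.imwrite("pics/w2.png",im[100:400])
print(s["tcp_pos"],s["contact_force"])
E
```

```text
clock: 5.55
tcp_pos: [662.0, 39.8, 60.2]
tool_rot: [[0.155, 0.988, 0.002], [0.988, -0.155, 0.0], [0.0, 0.002, -1.0]]
contact_force: [0.3, 0.9, -5.8]
grip_width: 44.0
finger_force: 40.0
[662.02465313  39.80040431  60.15523824] [ 0.26734351  0.87539886 -5.79732847]
```

View pics/w2.png

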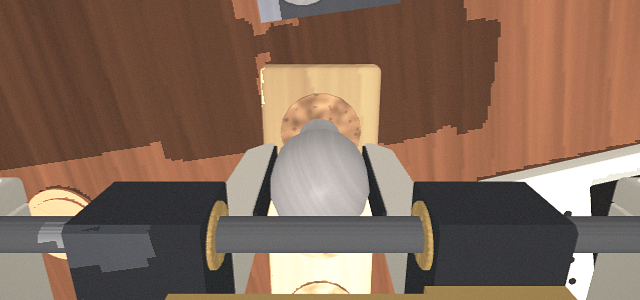

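The punch hangs straight over the pad, about 8 mm up. I'll lower it gently.

```bash
python3 -m crank '[[[0,0,-0.04],0],[[0,0,-0.02],0],[[0,0,-0.01],0],[[0,0,0],0],[[0,0,0],0],[[0,0,0],0]]'
```

```text
clock: 6.2
tcp_pos: [661.4, 39.8, 51.7]
tool_rot: [[0.155, 0.988, -0.0], [0.988, -0.155, -0.0], [-0.0, -0.0, -1.0]]
contact_force: [-1.3, 0.6, -2.7]
grip_width: 43.9
finger_force: 40.0
```

```bash
python3 -m crank '[[[0,0,0],0],[[0,0,0],0],[[0,0,0],0],[[0,0,0],0],[[0,0,0],0],[[0,0,0],0],[[0,0,0],0],[[0,0,0],0]]' 75 30
python3 -m crank '[[[0,0,0.1],0],[[0,0,0.3],0],[[0,0,0.4],0],[[0,0,0.5],0],[[0,0,0.3],0],[[-0.24,-0.37,0],0],[[-0.24,-0.37,0],0],[[-0.24,-0.37,0],0],[[-0.24,-0.37,0],0],[[-0.24,-0.37,0],0],[[-0.24,-0.37,0],0],[[-0.24,-0.37,0],0],[[-0.24,-0.37,0],0],[[-0.24,-0.37,0],0],[[0,0,0],0],[[0,0,0],0],[[0,0,0],0]]'
python3 - <<'E'
from h import *
m=robot.camera_model("wrist");im=robot.snapshot("wrist");cv2.imwrite("pics/w3.png",im)
h=cv2.cvtColor(im,cv2.COLOR_BGR2HSV)
u,v=proj(m,[446,-294,56]);print(u,v)
g=(h[...,1]<60)&(h[...,2]>60);u,v=int(u),int(v);k=np.zeros_like(g);k[v-45:v+45,u-45:u+45]=1
for c,s in blobs(g&k,200):print(c,s,onz(m,*c,56),onz(m,s[0]+s[2]/2-.5,s[1]+s[3]/2-.5,56))
E
```

```text
clock: 7.0
tcp_pos: [661.4, 39.8, 51.6]
tool_rot: [[0.155, 0.988, -0.0], [0.988, -0.155, -0.0], [-0.0, -0.0, -1.0]]
contact_force: [-0.0, 0.3, -0.0]
grip_width: 75.1
finger_force: 0.0
clock: 8.7
tcp_pos: [445.8, -292.6, 212.1]
tool_rot: [[0.155, 0.988, 0.001], [0.988, -0.155, -0.0], [0.0, 0.001, -1.0]]
contact_force: [0.1, 1.0, -0.5]
grip_width: 75.1
finger_force: 0.0
319.399377130858 190.65368301235807
[321.4 192.6] [304, 173, 36, 39, 1095] [ 447.6017338  -296.20060902   56.        ] [ 447.78799855 -295.62855467   56.        ]
```

View pics/w3.png

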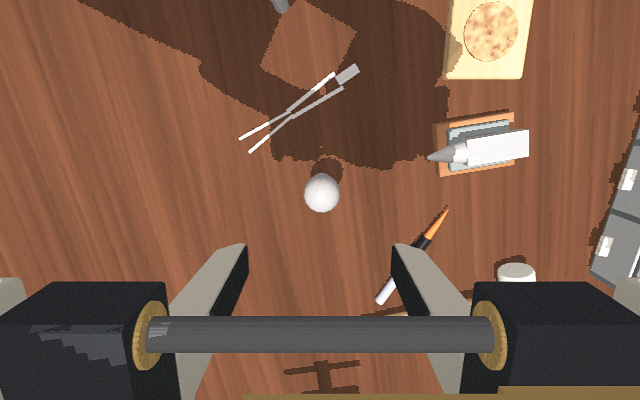

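Punch_35 is at (321,193), i.e. world (447,-295). I'll grasp it.

```bash
python3 -m crank '[[[0.012,-0.026,-0.4],0],[[0,0,-0.4],0],[[0,0,-0.4],0],[[0,0,-0.3],0],[[0,0,-0.2],0],[[0,0,-0.1],0],[[0,0,-0.01],0],[[0,0,0],0],[[0,0,0],0]]'
python3 -m crank '[[[0,0,0],0],[[0,0,0],0],[[0,0,0],0],[[0,0,0],0],[[0,0,0],0],[[0,0,0],0],[[0,0,0],0],[[0,0,0],0],[[0,0,0],0],[[0,0,0],0]]' 20 30
```

```text
clock: 9.65
tcp_pos: [447.3, -296.0, 32.0]
tool_rot: [[0.155, 0.988, 0.001], [0.988, -0.155, -0.001], [-0.001, 0.002, -1.0]]
contact_force: [0.2, -0.4, 0.4]
grip_width: 74.9
finger_force: 0.0
clock: 10.65
tcp_pos: [446.7, -295.8, 30.7]
tool_rot: [[0.155, 0.988, 0.0], [0.988, -0.155, -0.0], [-0.0, 0.0, -1.0]]
contact_force: [0.4, -0.5, -0.1]
grip_width: 34.4
finger_force: 30.0
```

```bash
python3 -m crank '[[[0,0,0.1],0],[[0,0,0.4],0],[[0,0,0.5],0],[[0,0,0.3],0],[[0.25,0.33,0],0],[[0.25,0.33,0],0],[[0.25,0.33,0],0],[[0.25,0.33,0],0],[[0.26,0.33,0],0],[[0.26,0.33,0],0],[[0.26,0.33,0],0],[[0.26,0.34,0],0],[[0,0,0],0],[[0,0,-0.3],0],[[0,0,-0.3],0],[[0,0,-0.25],0],[[0,0,-0.15],0],[[0,0,-0.05],0],[[0,0,0],0],[[0,0,0],0]]' - 40
python3 -m crank '[[[0,0,0],0],[[0,0,-0.03],0],[[0,0,-0.02],0],[[0,0,-0.01],0],[[0,0,0],0],[[0,0,0],0],[[0,0,0],0]]'
```

```text
clock: 12.65
tcp_pos: [651.2, -30.9, 57.2]
tool_rot: [[0.156, 0.988, 0.002], [0.988, -0.156, -0.0], [0.0, 0.002, -1.0]]
contact_force: [0.6, 0.1, -3.4]
grip_width: 34.2
finger_force: 40.0
clock: 13.35
tcp_pos: [650.6, -30.8, 49.7]
tool_rot: [[0.155, 0.988, 0.0], [0.988, -0.155, -0.0], [-0.0, 0.0, -1.0]]
contact_force: [0.0, -0.2, -3.1]
grip_width: 34.5
finger_force: 40.0
```

```bash
python3 -m crank '[[[0,0,-0.01],0],[[0,0,0],0],[[0,0,0],0],[[0,0,0],0],[[0,0,0],0]]'
```

```text
clock: 13.85
tcp_pos: [650.7, -30.8, 48.7]
tool_rot: [[0.155, 0.988, 0.0], [0.988, -0.155, -0.0], [-0.0, 0.0, -1.0]]
contact_force: [1.4, 1.2, -1.8]
grip_width: 34.6
finger_force: 40.0
```

```bash
python3 -m crank '[[[0,0,0],0],[[0,0,0],0],[[0,0,0],0],[[0,0,0],0],[[0,0,0],0],[[0,0,0],0],[[0,0,0],0],[[0,0,0],0]]' 60 30
python3 -m crank '[[[0,0,0.1],0],[[0,0,0.3],0],[[0,0,0.4],0],[[0,0,0.5],0],[[0,0,0.3],0],[[-0.23,0.36,0],0],[[-0.23,0.36,0],0],[[-0.23,0.36,0],0],[[-0.23,0.36,0],0],[[-0.23,0.36,0],0],[[-0.23,0.36,0],0],[[-0.23,0.36,0],0],[[-0.23,0.36,0],0],[[-0.23,0.36,0],0],[[-0.23,0.36,0],0],[[0,0,0],0],[[0,0,0],0],[[0,0,0],0],[[0,0,0],0]]'
python3 - <<'E'
from h import *
m=robot.camera_model("wrist");im=robot.snapshot("wrist");cv2.imwrite("pics/w4.png",im)
h=cv2.cvtColor(im,cv2.COLOR_BGR2HSV)
u,v=proj(m,[420,331,53]);print(u,v)
g=(h[...,1]<60)&(h[...,2]>60);u,v=int(u),int(v);k=np.zeros_like(g);k[v-30:v+30,u-30:u+30]=1
for c,s in blobs(g&k,100):print(c,s,onz(m,*c,53),onz(m,s[0]+s[2]/2-.5,s[1]+s[3]/2-.5,53))
E
```

```text
clock: 14.65
tcp_pos: [650.6, -30.8, 48.6]
tool_rot: [[0.155, 0.988, -0.0], [0.988, -0.155, 0.0], [0.0, -0.0, -1.0]]
contact_force: [-0.2, -0.1, 0.9]
grip_width: 60.0
finger_force: 0.0
clock: 16.55
tcp_pos: [421.2, 328.4, 208.9]
tool_rot: [[0.157, 0.988, 0.0], [0.988, -0.157, -0.0], [0.0, 0.0, -1.0]]
contact_force: [0.3, -0.9, -0.2]
grip_width: 59.9
finger_force: 0.0
317.3383904485992 186.93767490575144
[317.6 183.5] [305, 167, 26, 32, 623] [420.78011644 334.27945246  53.        ] [420.84047867 335.25631137  53.        ]
```

View pics/w4.png

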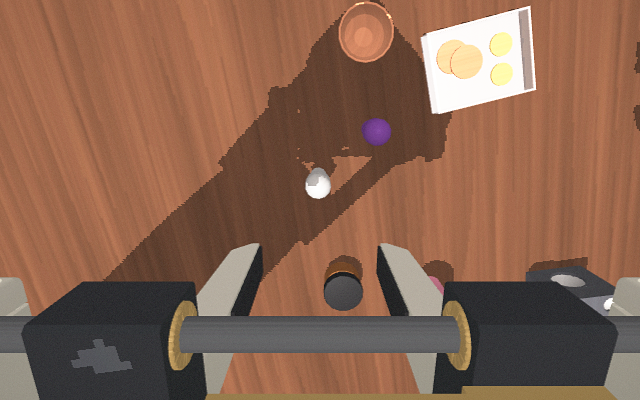

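Punch_25 is at (318,186), with the purple decoy clear of it at (377,132). I'll grasp it.

```bash
python3 -m crank '[[[0,0.028,-0.4],0],[[0,0,-0.4],0],[[0,0,-0.4],0],[[0,0,-0.3],0],[[0,0,-0.2],0],[[0,0,-0.1],0],[[0,0,-0.01],0],[[0,0,0],0],[[0,0,0],0]]'
python3 -m crank '[[[0,0,0],0],[[0,0,0],0],[[0,0,0],0],[[0,0,0],0],[[0,0,0],0],[[0,0,0],0],[[0,0,0],0],[[0,0,0],0],[[0,0,0],0],[[0,0,0],0]]' 12 20
```

```text
clock: 17.5
tcp_pos: [421.3, 332.3, 29.0]
tool_rot: [[0.156, 0.988, 0.002], [0.988, -0.156, 0.001], [0.001, 0.001, -1.0]]
contact_force: [0.4, -0.0, -0.2]
grip_width: 59.9
finger_force: 0.0
clock: 18.5
tcp_pos: [420.6, 332.0, 27.6]
tool_rot: [[0.155, 0.988, -0.0], [0.988, -0.155, -0.0], [-0.0, -0.0, -1.0]]
contact_force: [-0.6, -0.3, 1.0]
grip_width: 24.9
finger_force: 20.0
```

```bash
python3 -m crank '[[[0,0,0.2],0],[[0,0,0.4],0],[[0,0,0.5],0],[[0,0,0.4],0],[[0.22,-0.434,0],0],[[0.22,-0.434,0],0],[[0.22,-0.434,0],0],[[0.22,-0.434,0],0],[[0.22,-0.434,0],0],[[0.22,-0.434,0],0],[[0.22,-0.434,0],0],[[0.22,-0.434,0],0],[[0.22,-0.434,0],0],[[0.21,-0.434,0],0],[[0,0,0],0],[[0,0,-0.3],0],[[0,0,-0.4],0],[[0,0,-0.3],0],[[0,0,-0.2],0],[[0,0,-0.05],0]]' - 30
python3 -m crank '[[[0,0,0],0],[[0,0,0],0],[[0,0,-0.04],0],[[0,0,-0.02],0],[[0,0,-0.01],0],[[0,0,0],0],[[0,0,0],0],[[0,0,0],0]]'
```

```text
clock: 20.5
tcp_pos: [638.2, -101.4, 49.7]
tool_rot: [[0.155, 0.988, -0.004], [0.988, -0.155, 0.001], [0.0, -0.004, -1.0]]
contact_force: [0.1, 0.5, -1.8]
grip_width: 24.4
finger_force: 30.0
clock: 21.3
tcp_pos: [639.7, -102.0, 45.7]
tool_rot: [[0.155, 0.988, 0.0], [0.988, -0.155, 0.0], [0.0, 0.0, -1.0]]
contact_force: [0.8, -0.0, -1.7]
grip_width: 24.4
finger_force: 30.0
```

```bash
python3 -m crank '[[[0,0,-0.005],0],[[0,0,0],0],[[0,0,0],0]]'
python3 -m crank '[[[0,0,0],0],[[0,0,0],0],[[0,0,0],0],[[0,0,0],0],[[0,0,0],0],[[0,0,0],0],[[0,0,0],0],[[0,0,0],0]]' 50 20
python3 -m crank '[[[0,0,0.1],0],[[0,0,0.3],0],[[0,0,0.4],0],[[0,0,0.5],0],[[0,0,0.3],0],[[-0.41,-0.024,0],0],[[-0.41,-0.024,0],0],[[-0.41,-0.024,0],0],[[-0.41,-0.024,0],0],[[-0.41,-0.024,0],0],[[0,0,0],0],[[0,0,0],0],[[0,0,0],0],[[0,0,0],0]]'
python3 - <<'E'
from h import *
m=robot.camera_model("wrist");im=robot.snapshot("wrist");cv2.imwrite("pics/w5.png",im)
h=cv2.cvtColor(im,cv2.COLOR_BGR2HSV)
u,v=proj(m,[435,-114,52]);print(u,v)
g=(h[...,1]<60)&(h[...,2]>60);u,v=int(u),int(v);k=np.zeros_like(g);k[v-25:v+25,u-25:u+25]=1
for c,s in blobs(g&k,50):print(c,s,onz(m,*c,52),onz(m,s[0]+s[2]/2-.5,s[1]+s[3]/2-.5,52))
E
```

```text
clock: 21.6
tcp_pos: [639.8, -102.0, 45.6]
tool_rot: [[0.155, 0.988, 0.0], [0.988, -0.155, -0.0], [-0.0, 0.0, -1.0]]
contact_force: [-2.4, -0.1, 6.1]
grip_width: 24.1
finger_force: 30.0
clock: 22.4
tcp_pos: [639.6, -102.0, 45.2]
tool_rot: [[0.155, 0.988, 0.0], [0.988, -0.155, 0.0], [0.0, -0.0, -1.0]]
contact_force: [-0.3, -0.2, -1.0]
grip_width: 50.1
finger_force: 0.0
clock: 23.8
tcp_pos: [435.2, -113.9, 205.0]
tool_rot: [[0.155, 0.988, -0.001], [0.988, -0.155, 0.0], [0.0, -0.001, -1.0]]
contact_force: [-0.6, 0.1, -0.1]
grip_width: 50.2
finger_force: 0.0
318.9203367864811 190.19733371855122
[320.5 189.7] [313, 177, 16, 25, 326] [ 436.55863391 -113.75315072   52.        ] [ 436.66416293 -113.07824698   52.        ]
```

View pics/w5.png

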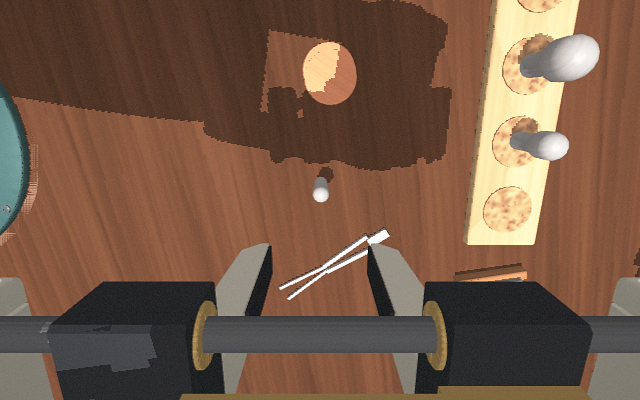

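```bash
python3 -c "
from h import *
m=robot.camera_model('wrist');print(onz(m,508,209,18))"
python3 -m crank '[[[0.008,-0.024,-0.4],0],[[0,0,-0.4],0],[[0,0,-0.4],0],[[0,0,-0.3],0],[[0,0,-0.2],0],[[0,0,-0.09],0],[[0,0,0],0],[[0,0,0],0],[[0,0,0],0]]'
python3 -m crank '[[[0,0,0],0],[[0,0,0],0],[[0,0,0],0],[[0,0,0],0],[[0,0,0],0],[[0,0,0],0],[[0,0,0],0],[[0,0,0],0],[[0,0,0],0],[[0,0,0],0]]' 5 12
```

```text
[ 629.76870849 -173.76398811   18.        ]
clock: 24.75
tcp_pos: [436.1, -116.6, 27.4]
tool_rot: [[0.155, 0.988, 0.002], [0.988, -0.155, -0.0], [-0.0, 0.002, -1.0]]
contact_force: [0.6, 0.3, 0.2]
grip_width: 49.5
finger_force: 0.0
clock: 25.75
tcp_pos: [435.4, -116.4, 26.2]
tool_rot: [[0.155, 0.988, 0.0], [0.988, -0.155, 0.0], [0.0, -0.0, -1.0]]
contact_force: [-0.8, -0.2, 1.1]
grip_width: 15.7
finger_force: 12.0
```

```bash
python3 -m crank '[[[0,0,0.1],0],[[0,0,0.4],0],[[0,0,0.5],0],[[0,0,0.3],0],[[0.32,-0.095,0],0],[[0.32,-0.095,0],0],[[0.32,-0.095,0],0],[[0.32,-0.095,0],0],[[0.32,-0.095,0],0],[[0.33,-0.095,0],0],[[0,0,0],0],[[0,0,-0.3],0],[[0,0,-0.3],0],[[0,0,-0.25],0],[[0,0,-0.15],0],[[0,0,-0.05],0],[[0,0,0],0],[[0,0,0],0]]' - 20
python3 -m crank '[[[0,0,0],0],[[0,0,-0.04],0],[[0,0,-0.02],0],[[0,0,-0.01],0],[[0,0,0],0],[[0,0,0],0],[[0,0,0],0]]'
```

```text
clock: 27.55
tcp_pos: [629.0, -173.6, 52.7]
tool_rot: [[0.155, 0.988, 0.002], [0.988, -0.155, -0.001], [-0.0, 0.002, -1.0]]
contact_force: [0.2, -0.2, -0.7]
grip_width: 15.3
finger_force: 20.0
clock: 28.25
tcp_pos: [628.4, -173.4, 44.2]
tool_rot: [[0.155, 0.988, 0.0], [0.988, -0.155, 0.0], [0.0, 0.0, -1.0]]
contact_force: [-0.3, -0.5, 0.7]
grip_width: 15.2
finger_force: 20.0
```

Now I'll release, back off and check all four.

```bash
python3 -m crank '[[[0,0,0],0],[[0,0,0],0],[[0,0,0],0],[[0,0,0],0],[[0,0,0],0],[[0,0,0],0],[[0,0,0],0],[[0,0,0],0]]' 50 20
python3 -m crank '[[[0,0,0.1],0],[[0,0,0.3],0],[[0,0,0.4],0],[[0,0,0.5],0],[[0,0,0.4],0],[[-0.3,0,0.2],0],[[-0.4,0,0],0],[[-0.4,0,0],0],[[-0.4,0,0],0],[[-0.4,0,0],0],[[0,0,0],0],[[0,0,0],0],[[0,0,0],0]]'
python3 - <<'E'
from h import *
a=robot.snapshot("top");b=robot.snapshot("scene")
a=cv2.resize(a[150:215,265:425],None,fx=5,fy=5,interpolation=2)
b=cv2.resize(b[140:280,220:345],None,fx=2,fy=2)
o=np.zeros((a.shape[0]+b.shape[0],800,3),np.uint8);o[:a.shape[0],:a.shape[1]]=a;o[a.shape[0]:,:b.shape[1]]=b
cv2.imwrite("pics/final.png",o[:600])
E
```

```text
clock: 29.05
tcp_pos: [628.4, -173.4, 44.1]
tool_rot: [[0.155, 0.988, -0.0], [0.988, -0.155, -0.0], [-0.0, -0.0, -1.0]]
contact_force: [-0.1, -0.3, -0.3]
grip_width: 49.7
finger_force: 0.0
clock: 30.35
tcp_pos: [439.0, -173.4, 234.6]
tool_rot: [[0.155, 0.988, 0.0], [0.988, -0.155, -0.0], [-0.0, 0.0, -1.0]]
contact_force: [0.3, 0.2, 1.2]
grip_width: 50.0
finger_force: 0.0
```

View pics/final.png

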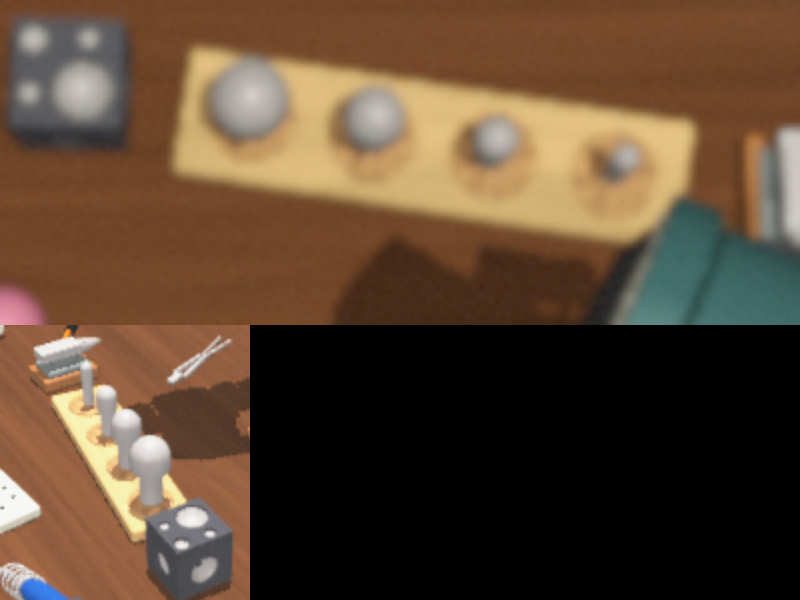

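All four stand upright on their pads, biggest next to the block. I'll check the offsets numerically before handing in.

```bash
python3 - <<'E'
from h import *
m=robot.camera_model("top")
y=np.array([.154,.988]);x=np.array([.988,-.154]);c=np.array([643.7,-66.3])
for u,v,z in((249,98,77.5),(374,118,74.5),(497,137,71.5),(627,157,70)):
    p=onz(m,u/5+265,v/5+150,z)[:2]-c;print((p@x).round(1),(p@y).round(1))
E
```

```text
-2.3 106.8
-2.1 35.0
-1.6 -35.5
-1.4 -109.8
```

Every punch is within about 3 mm of its pad centre, so I'm handing in.

```bash
python3 -c "
from plant import robot
print(robot.hand_in())"
```

```text
the job is handed in; nothing more can be done
None
```

The job is handed in: all four punches stand upright on their cork pads, 45, 35, 25 and 16 mm counting from the dapping block, each within about 3 mm of its pad centre by my last camera check; none fell, and the robot's clock was at about 30 s of the 88 s limit (hand-in returned no verdict).

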